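Nest the prep cups on the portion scale and hold its zero lever

TASK

Get the portion scale ready: stand the steel cup upright inside the green bowl that is on the scale, then stand the orange tumbler upright inside the steel cup, letting go of each. Then press the scale's red spring-return lever down past its first two clicks to the third one at the bottom, where it zeroes the scale, and finish while still holding it down there, because it springs back if let go. Keep the bowl on the scale's pan and leave the other things on the counter where they are.

Things in the scene. Friction and masses are not known exactly. Their poses are not given: they have to be found in the camera images.
- bowl_floor (a point): green collapsible silicone bowl, folded flat to 38 mm high, standing on the scale's pan; rim 124 mm across, base 92 mm across, inner floor 84 mm across, wall 4 mm, floor 4 mm thick. The point is the centre of the inner floor; z is up along its axis.
- cup_mid (a point): plain stainless steel cup, no handle, open at the top, standing upright on the darker chopping board (it swaps places with the tumbler); 56 mm high, 64 mm across at the rim, 60 mm at the base, wall 3 mm, floor 4 mm thick (inner floor about 54 mm across); about 120 g. The point is its centre, 28 mm above its underside; z is up along its axis.
- tumbler_mid (a point): slim orange tumbler, open at the top, standing upright on the darker chopping board; 84 mm high, 40 mm across at the rim, 37 mm at the base; about 70 g. The point is its centre, 42 mm above its underside; z is up along its axis.
- pan (a point): centre of the top of the round steel pan, 156 mm across and 35 mm above the counter, of the white portion scale, which is fixed to the counter. x and y are the scale's own axes: its display faces its -x, its lever post stands 165 mm to its -y.
- lever_top (a point): centre of the top of the red lever paddle that sticks out towards the scale's -x from a white post 106 mm high (70 mm wide in y) beside the scale; the paddle is 45 mm out from the post by 50 mm wide, 10 mm thick. At rest its top is 100 mm above the counter and it goes straight down. The point is 30 mm out from the post's face. Its axes are the scale's.
- lever (a joint): how far the lever is pressed down, m: 0 at rest (up), clicks at about 0.013 and 0.026, third click at 0.039, end stop at 0.042. A spring pushes it back up with about 5 N at the top and 8 N at the bottom, the clicks add about 1.5 N.
- scale: the white portion scale itself, fixed: body 200 by 210 mm and 27 mm high under the pan; origin at the centre of its underside. Same axes as the pan point.
- board_a: darker chopping board, fixed, 260 by 260 mm, 18 mm thick, that holds the steel cup and the tumbler; origin at the centre of its underside.
- lunchbox: sky-blue lunchbox with clipped lid, 126 by 176 mm, 60 mm high, on the far, paler board; to be left alone. Origin at the centre of its underside.
- spork: stainless steel spork, 170 mm long, lying on the far board; to be left alone. Origin at its middle underneath.
- clear_cup: clear acrylic cup, 72 mm across, 90 mm high, on the far board; to be left alone. Origin at the centre of its underside.
- flask_cap: steel bottle cap, 30 mm across, 24 mm long, lying on its side on the far board; to be left alone. Origin underneath its middle.
- spice_jar: spice jar with red cap, 52 mm across, 100 mm high, on the counter to the left of the scale; to be left alone. Origin at the centre of its underside.
There are look-alikes about, which are no part of the job. There is more than one size of the part that bears tumbler_mid; the job needs the larger.

How it is judged:
By the outcome, as a careful person would: the job done as asked, in the order asked, and still so for the second after the job is handed in, while the arm keeps its last pose, push and grip.
It also fails if it takes over 64 s, if anything falls off the work surface, if the arm or the gripper's body presses on something with over 40 N, if the wrist force passes 120 N, or if a joint passes its speed limit or range.

ROBOT

A 6-joint arm with a two-finger parallel gripper is mounted at the origin on the work surface. World frame = base frame: x ahead of the robot, y to its left, z up, the work surface at z = 0. Lengths are in m, angles in rad, forces in N, time in s.
With the tool pointing down it reaches from about 0.3 to 0.775 m from the base axis. Payload 14.6 kg.
Tool frame: the origin (TCP) lies midway between the tips of the shut fingers; the grasp point (between the pads) lies 19 mm behind it (ctrl.pinch_z is the distance from the TCP to the grasp point, in m); z points along the fingers, y is the line along which they close (so a half turn about z gives the same grasp; the last joint's range is limited). The gripper opens to 94 mm and grips with 3 to 60 N. Pads are 16 mm wide; open, the fingers measure 119 mm over their backs; the gripper's body (75 mm by 177 mm) begins 78 mm behind the grasp point.
Start: joints at [-1.379, 0.3, 1.521, -0, 1.321, -0.067], TCP at [0.141, -0.532, 0.205] pointing down, gripper open.
Joint ranges: [-3.03, 3.03], [-0.79, 2.21], [0.23, 2.52], [-1.04, 4.18], [0, 3.07], [-2.55, 2.55]. Speed limits (rad/s): [2.22, 2.22, 2.57, 3.14, 3.14, 3.14].

INTERFACE

Orientations are given as [roll, pitch, yaw] about the fixed x, y, z axes, in that order (R = Rz(yaw) Ry(pitch) Rx(roll)).
In Python, from station import ctrl gives the robot as it stands.
- The arm moves only by the tool jog_arm, never from a script. Its argument "motion" is a list of rows, each a list of 7 numbers: the shift along the tool's x, y, z in m, then the turn, a rotation vector about the tool's x, y, z in rad, then the opening, from -1 (shut) to 1 (fully open). In form: [[tx, ty, tz, rx, ry, rz, gripper], ...]. A call has 1 to 5 rows; each row shifts and turns the commanded pose from where the row before left it, along the tool's axes as they then stand; what a row does not reach is not made up. A row lasts 1/10 s, in which the tool goes at most 50 mm and 8.59 degrees, less where a joint would pass 70% of its speed; a pose out of reach is approached as far as the arm can. A call is refused whole if a number of a shift passes 0.05 or a number of a turn 0.15, either way. A call with a gripper value outside its range is refused whole. The fingers move at their own pace and stop on an object; "squeeze" is the grip in N (left out, the last holds). Time passes only in rows, so rows that do not move let the fingers close. It gives the time, the measured TCP pose, the force, the opening and the grip force at its end, in the units of the state.
- ctrl.get_obs(): the state, without advancing time (a new reading comes with each control period).
- ctrl.camera(name): name is "side" or "top"; returns the picture (420x560x3 uint8, red, green, blue); there is no depth.
- ctrl.camera_model(name): a dict with "intrinsics" (3x3 intrinsics, pixels), "rvec" (rotation vector, rad) and "tvec" (3), from world to camera coordinates, as OpenCV has them. Camera axes: x right, y down, z forward; pixel columns grow to the right and rows downward; lengths in m; the calibration is good to about 2 mm. A picture is of the moment at which its call begins. camera_model takes no time and is no camera call.
- ctrl.hand_in(): hands the job in; it is judged then, once.
The state is a dict: "time_s": time; "qpos": joint angles; "joint_vel": joint speeds; "tau": joint torques, N m; "ee_pos": TCP position; "eef_rot": TCP orientation; "force": force on the tool from outside, world axes, zero at the start; "moment": the same for the moment, N m; "grip_width": finger opening in m; "grip_force": force on a finger pad.
Only numpy, scipy, OpenCV 4.12 (cv2) and the standard library are available. Lean on these libraries where they do the work, as an engineer would, in place of code of your own. Each camera call takes 0.05 s, during which the arm holds its last target. There are 200 camera calls.

## Working session

There is one attempt and no reset: what is moved stays moved. The work goes in short steps, Python scripts to look and compute and a tool call to move; the robot and the scene stay as the last step left them, time stands still between calls to the robot, and variables do not carry over. Pictures are saved under pics/ and viewed, at most 10 in all, crops included, and the job is handed in when it is done.

Besides the shell and the picture viewer there is one more tool, called as name(argument=value, ...) on one line, values as JSON. jog_arm: Moves the arm, as the interface text tells. Its arguments: {"type":"object","properties":{"motion":{"type":"array"},"squeeze":{"type":"number"}},"required":["motion"]}

```bash
mkdir -p pics; ls
python3 - <<'E'
from station import ctrl
import cv2
for n in("side","top"):
    cv2.imwrite(f"pics/{n}0.png",ctrl.camera(n)[:,:,::-1])
    m=ctrl.camera_model(n);print(m)
o=ctrl.get_obs();print(o,ctrl.pinch_z)
E
```

```text
pics
{'intrinsics': array([[416.98976843,   0.        , 278.48494386],
       [  0.        , 416.98976843, 207.19319085],
       [  0.        ,   0.        ,   1.        ]]), 'rvec': array([ 0.3967196 , -2.76848214,  1.14593587]), 'tvec': array([0.60966955, 0.15116742, 1.04467023])}
{'intrinsics': array([[457.75203321,   0.        , 282.46340749],
       [  0.        , 457.75203321, 200.25174213],
       [  0.        ,   0.        ,   1.        ]]), 'rvec': array([ 2.18873268, -2.12470743,  0.18265481]), 'tvec': array([-0.00347719,  0.63971979,  1.27345092])}
{'time_s': 0.1, 'qpos': array([-1.37861181e+00,  3.00397622e-01,  1.52152342e+00, -2.00635379e-06,
        1.32068728e+00, -6.65908466e-02]), 'joint_vel': array([ 0.0004609 ,  0.00036031, -0.0021685 , -0.00022169, -0.00041462,
       -0.00061287]), 'tau': array([ 1.67906546e-03, -5.32642472e+01, -3.53282690e+01,  7.09686032e-02,
        2.35025020e-02, -6.04702609e-05]), 'ee_pos': array([ 0.14069995, -0.53145631,  0.20495102]), 'eef_rot': array([-3.14057910e+00, -6.56455296e-05,  2.58775824e-01]), 'force': array([-0.31938267,  0.63959021, -1.064215  ]), 'moment': array([ 0.0150933 , -0.01523619,  0.01422709]), 'grip_force': 0.0, 'grip_width': 0.09398483615826939} 0.0188
```

View pics/top0.png

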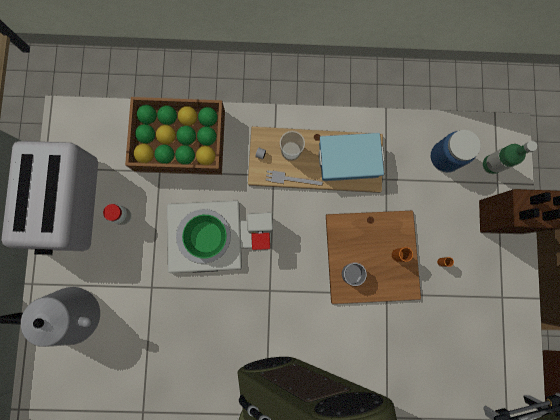

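View pics/side0.png

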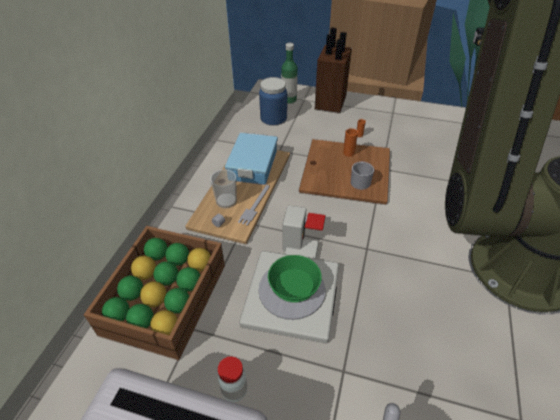

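Top view: steel cup at about (355,274), large tumbler (404,255) on the dark board, small look-alike (446,261), bowl (205,237), red lever (260,241). Side view: the same cup at (362,177), tumbler (350,143), lever (316,221) and bowl (294,280).

```bash
cat > h.py <<'E'
import numpy as np,cv2
def model(m):
    R=cv2.Rodrigues(m["rvec"])[0];return m["intrinsics"],R,m["tvec"]
def cast(m,uv,z):
    K,R,t=model(m);c=-R.T@t;d=R.T@np.linalg.inv(K)@[uv[0],uv[1],1];return c+d*(z-c[2])/d[2]
def proj(m,p): return cv2.projectPoints(np.float64([p]),m["rvec"],m["tvec"],m["intrinsics"],None)[0].ravel()
def blobs(img,lo,hi,amin=30):
    hsv=cv2.cvtColor(img,cv2.COLOR_RGB2HSV);m=cv2.inRange(hsv,lo,hi)
    n,l,s,c=cv2.connectedComponentsWithStats(m)
    return [(s[i].tolist(),c[i].round(1).tolist()) for i in range(1,n) if s[i][4]>amin]
E
python3 - <<'E'
import cv2,numpy as np
from h import *
from station import ctrl
t=cv2.imread("pics/top0.png");s=cv2.imread("pics/side0.png")
a=cv2.resize(t[225:305,320:460],None,fx=5.6,fy=5.6,interpolation=2)[:,:780]
b=cv2.resize(s[110:200,300:400],None,fx=4,fy=4,interpolation=2);c=cv2.resize(s[195:315,240:340],None,fx=4,fy=4,interpolation=2)[:360]
cv2.imwrite("pics/ct.png",a)
cv2.imwrite("pics/cs.png",np.hstack([cv2.resize(s[110:200,300:400],None,fx=4,fy=4,interpolation=2),cv2.resize(s[200:325,240:340],(400,360))]))
for n,i in("top",t),("side",s):
    r=i[:,:,::-1].copy();print(n)
    print("red",blobs(r,(0,200,120),(6,255,255)),blobs(r,(174,200,120),(180,255,255)))
    print("green",blobs(r,(50,100,40),(85,255,255),400))
    print("orange",blobs(r,(5,190,90),(14,255,255)))
    print("white",[b for b in blobs(r,(0,0,185),(180,30,255),300)if b[0][4]<9000])
E
```

```text
top
red [([105, 205, 15, 15, 101], [111.6, 212.2]), ([252, 233, 18, 16, 125], [259.8, 239.1])] []
green [([135, 105, 42, 38, 889], [152.3, 120.6]), ([197, 107, 20, 38, 574], [206.6, 125.6]), ([175, 126, 21, 38, 579], [185.1, 144.6]), ([182, 215, 45, 43, 1499], [204.0, 236.0])]
orange [([392, 247, 21, 15, 107], [401.7, 253.8])]
white []
side
red [] []
green [([465, 0, 24, 54, 446], [475.5, 19.1]), ([144, 238, 56, 75, 2098], [171.9, 271.3]), ([268, 256, 53, 46, 1907], [294.3, 277.8]), ([102, 275, 51, 53, 1438], [127.8, 303.5])]
orange [([358, 121, 6, 14, 36], [360.5, 127.6]), ([348, 134, 10, 22, 53], [351.6, 144.4])]
white []
```

View pics/ct.png

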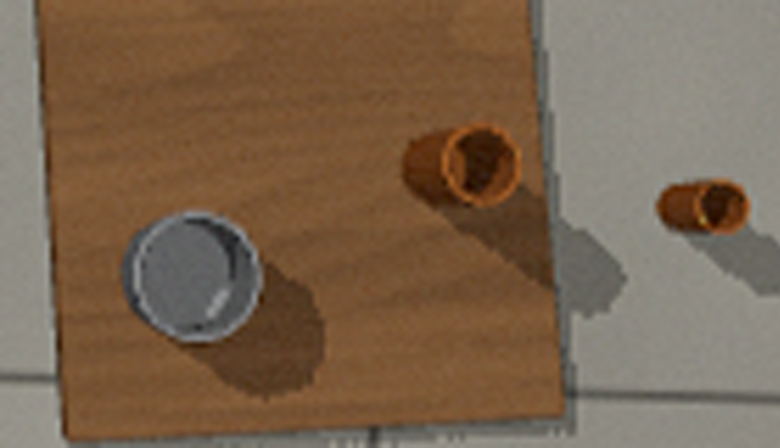

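View pics/cs.png

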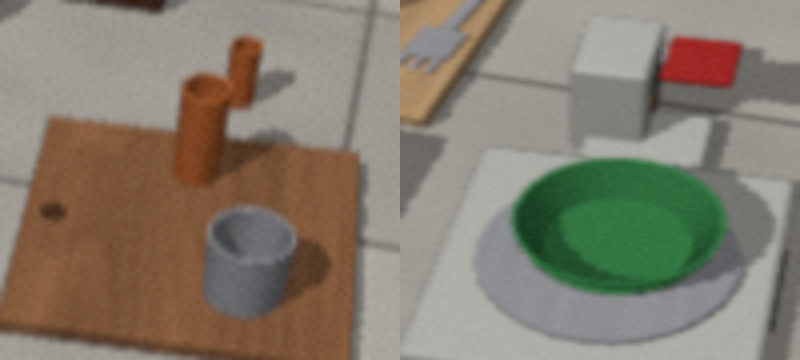

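Crops: cup rim centre at top (354.8,274), side (362,168); large tumbler rim at top (405.5,254), side (350.5,131). The small look-alike is off the board. The paddle and bowl are clear in both views.

Run:
```python
import cv2,numpy as np
from h import *
from station import ctrl
T=ctrl.camera_model("top");S=ctrl.camera_model("side")
def two(a,b):
    P=[]
    for m in(T,S):
        K,R,t=model(m);P.append(K@np.c_[R,t])
    X=cv2.triangulatePoints(P[0],P[1],np.float64(a),np.float64(b)).ravel();return (X[:3]/X[3]).round(4)
print("cup",cast(T,(354.8,274.1),.074).round(4),cast(S,(362,167.9),.074).round(4),two((354.8,274.1),(362,167.9)))
print("tum",cast(T,(405.5,253.9),.102).round(4),cast(S,(350.5,131.3),.102).round(4),two((405.5,253.9),(350.5,131.3)))
t=cv2.imread("pics/top0.png");s=cv2.imread("pics/side0.png")
for n,i,m,box in("top",t,T,(170,200,240,275)),("side",s,S,(255,245,335,315)):
    h=cv2.cvtColor(i,cv2.COLOR_BGR2HSV);k=cv2.inRange(h,(50,70,15),(90,255,255));w=np.zeros_like(k);w[box[1]:box[3],box[0]:box[2]]=255;k&=w
    k=cv2.morphologyEx(k,cv2.MORPH_CLOSE,np.ones((5,5)))
    c=max(cv2.findContours(k,0,1)[0],key=cv2.contourArea);e=cv2.fitEllipse(cv2.convexHull(c));print(n,"bowl",cv2.boundingRect(c),e,cast(m,e[0],.073).round(4))
    k=cv2.inRange(h,(0,150,60),(8,255,255))|cv2.inRange(h,(172,150,60),(180,255,255))
    for c in cv2.findContours(k,0,1)[0]:
        if cv2.contourArea(c)>60:
            r=cv2.minAreaRect(c);print("red",cv2.contourArea(c),r);print([cast(m,p,.1).round(4).tolist() for p in cv2.boxPoints(r)])
z=cv2.resize(t[195:285,160:285],None,fx=6,fy=6,interpolation=2);cv2.imwrite("pics/sc.png",z)
```

```text
cup [ 0.4353 -0.1899  0.074 ] [ 0.4381 -0.1879  0.074 ] [ 0.4366 -0.1902  0.0723]
tum [ 0.4939 -0.3236  0.102 ] [ 0.4972 -0.3203  0.102 ] [ 0.4956 -0.3244  0.0992]
top bowl (182, 214, 45, 45) ((204.04051208496094, 235.9384307861328), (43.59364700317383, 44.405235290527344), 54.4465446472168) [0.5285 0.2313 0.073 ]
red 254.5 ((260.5, 241.0), (16.0, 17.0), 90.0)
[[0.5387, 0.0974, 0.1], [0.5401, 0.051, 0.1], [0.4965, 0.0496, 0.1], [0.4952, 0.0958, 0.1]]
red 203.5 ((111.2199935913086, 212.0399932861328), (16.263456344604492, 16.54629898071289), 81.8698959350586)
[[0.6026, 0.5097, 0.1], [0.6104, 0.4659, 0.1], [0.5664, 0.4562, 0.1], [0.5587, 0.4998, 0.1]]
side bowl (268, 255, 54, 47) ((294.29351806640625, 277.8254089355469), (46.71369552612305, 53.42262268066406), 93.064208984375) [0.527  0.2391 0.073 ]
red 455.0 ((230.0, 369.0), (24.0, 24.0), 90.0)
[[0.6135, 0.4714, 0.1], [0.5702, 0.4588, 0.1], [0.5547, 0.5011, 0.1], [0.5962, 0.5132, 0.1]]
red 227.0 ((314.5540771484375, 221.17567443847656), (17.919490814208984, 14.960308074951172), 9.462322235107422)
[[0.5374, 0.1067, 0.1], [0.5436, 0.0563, 0.1], [0.4987, 0.0542, 0.1], [0.4941, 0.1043, 0.1]]
```

View pics/sc.png

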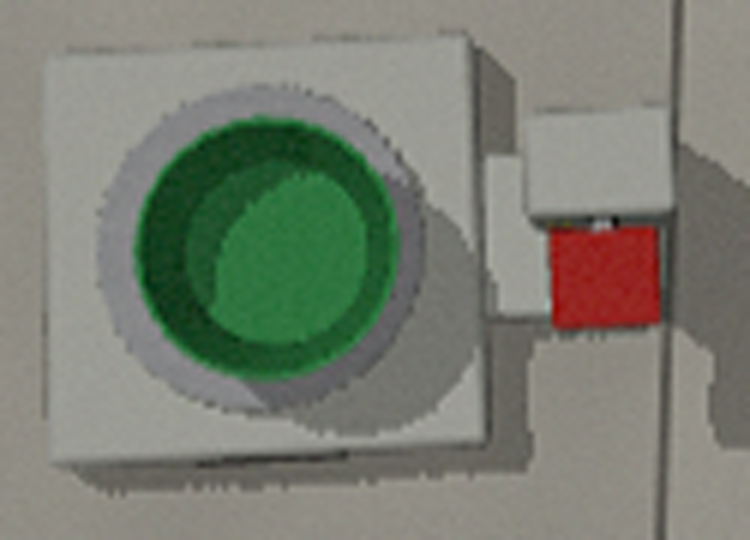

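Bowl rim centred at (204,236), post at (600,160) in the crop, paddle centred at about (260,241). Points: cup (0.4365,-0.189), tumbler (0.4955,-0.322), bowl (0.529,0.232), lever about (0.51,0.075). Their heights agree with those given. I'll square the yaw first and move over the cup.

jog_arm(motion=[[0,0,0,0,0,0.13,1],[0,0,0,0,0,0.129,1],[0.03,-0.034,0,0,0,0,1],[0.03,-0.034,0,0,0,0,1],[0.03,-0.034,0,0,0,0,1]], squeeze=15)

```text
time_s: 0.6
ee_pos: [0.2313, -0.4283, 0.205]
eef_rot: [-3.141, 0.0, -0.001]
force: [-0.1, 0.5, -0.4]
grip_width: 0.0936
grip_force: 0.0
```

jog_arm(motion=[[0.03,-0.034,0,0,0,0,1],[0.03,-0.034,0,0,0,0,1],[0.03,-0.034,0,0,0,0,1],[0.03,-0.034,0,0,0,0,1],[0.03,-0.034,0,0,0,0,1]])

```text
time_s: 1.1
ee_pos: [0.3816, -0.2581, 0.2054]
eef_rot: [-3.142, 0.0, -0.0]
force: [0.5, -1.6, -0.7]
grip_width: 0.0941
grip_force: 0.0
```

jog_arm(motion=[[0.03,-0.034,0,0,0,0,1],[0.026,-0.034,0,0,0,0,1],[0,0,0,0,0,0,1],[0,0,0,0,0,0,1]])

```text
time_s: 1.5
ee_pos: [0.4369, -0.1912, 0.2051]
eef_rot: [-3.141, 0.001, 0.002]
force: [0.6, -1.0, 0.3]
grip_width: 0.0941
grip_force: 0.0
```

jog_arm(motion=[[0,-0.002,0.045,0,0,0,1],[0,0,0.045,0,0,0,1],[0,0,0.04,0,0,0,1],[0,0,0.03,0,0,0,1],[0,0,0,0,0,0,1]])

```text
time_s: 2.0
ee_pos: [0.4342, -0.1899, 0.0424]
eef_rot: [-3.139, 0.006, -0.002]
force: [-0.6, 0.1, 1.0]
grip_width: 0.0938
grip_force: 0.0
```

jog_arm(motion=[[0,0,0,0,0,0,-1],[0,0,0,0,0,0,-1],[0,0,0,0,0,0,-1],[0,0,0,0,0,0,-1],[0,0,0,0,0,0,-1]])

```text
time_s: 2.5
ee_pos: [0.4372, -0.19, 0.0464]
eef_rot: [3.141, -0.001, -0.0]
force: [-1.9, 0.2, 6.8]
grip_width: 0.063
grip_force: 15.0
```

jog_arm(motion=[[0,0,-0.02,0,0,0,-1],[0,0,-0.04,0,0,0,-1],[0,0,-0.04,0,0,0,-1],[0,0,-0.04,0,0,0,-1],[0,0,0,0,0,0,-1]])

```text
time_s: 3.0
ee_pos: [0.4385, -0.1905, 0.1905]
eef_rot: [3.138, -0.007, 0.0]
force: [0.1, -0.9, -2.7]
grip_width: 0.063
grip_force: 15.0
```

jog_arm(motion=[[0.005,-0.02,0,0,0,0,-1],[0.009,-0.04,0,0,0,0,-1],[0.009,-0.04,0,0,0,0,-1],[0.009,-0.04,0,0,0,0,-1],[0.009,-0.04,0,0,0,0,-1]])

```text
time_s: 3.5
ee_pos: [0.4776, -0.0081, 0.1846]
eef_rot: [-3.142, 0.001, -0.0]
force: [0.2, 0.3, -1.5]
grip_width: 0.0631
grip_force: 15.0
```

jog_arm(motion=[[0.009,-0.04,0,0,0,0,-1],[0.009,-0.04,0,0,0,0,-1],[0.009,-0.04,0,0,0,0,-1],[0.009,-0.04,0,0,0,0,-1],[0.009,-0.04,0,0,0,0,-1]])

```text
time_s: 4.0
ee_pos: [0.5226, 0.192, 0.1844]
eef_rot: [3.141, 0.001, -0.0]
force: [0.3, 0.3, -0.8]
grip_width: 0.063
grip_force: 15.0
```

jog_arm(motion=[[0.006,-0.04,0,0,0,0,-1],[0,0,0,0,0,0,-1],[0,0,0,0,0,0,-1]])

```text
time_s: 4.3
ee_pos: [0.5283, 0.2306, 0.1841]
eef_rot: [3.141, 0.002, 0.001]
force: [0.5, -0.7, -1.9]
grip_width: 0.0629
grip_force: 15.0
```

Run:
```python
from station import ctrl
import cv2,numpy as np
t=ctrl.camera("top");s=ctrl.camera("side")
a=cv2.resize(t[180:300,140:290],(400,320));b=cv2.resize(s[170:330,230:350],(400,534))[:534]
a=cv2.copyMakeBorder(a,0,214,0,0,0)
cv2.imwrite("pics/p1.png",np.hstack([a,b])[:,:,::-1])
print({k:ctrl.get_obs()[k] for k in("ee_pos","eef_rot","force")})
```

```text
{'ee_pos': array([0.52866697, 0.22943768, 0.18486262]), 'eef_rot': array([ 3.14111571e+00,  9.17754106e-04, -7.63636922e-04]), 'force': array([-0.06318394, -0.80255339, -0.9400933 ])}
```

View pics/p1.png

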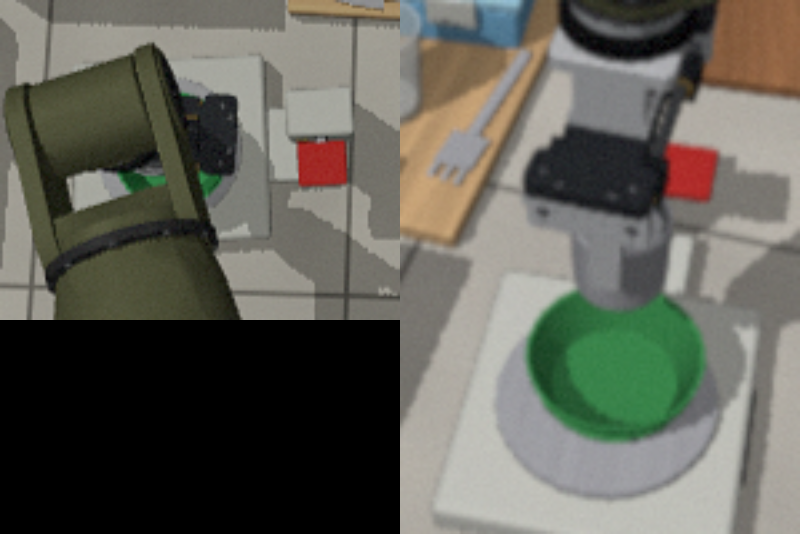

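The cup hangs straight above the bowl: cup base at about (620,305) and bowl floor at about (620,375) in the side crop. Lowering.

jog_arm(motion=[[0,-0.002,0.04,0,0,0,-1],[0,0,0.04,0,0,0,-1],[0,0,0.02,0,0,0,-1],[0,0,0.009,0,0,0,-1],[0,0,0,0,0,0,-1]])

```text
time_s: 4.9
ee_pos: [0.5288, 0.2314, 0.076]
eef_rot: [3.141, 0.001, -0.001]
force: [-0.1, -0.3, -1.0]
grip_width: 0.0635
grip_force: 15.0
```

jog_arm(motion=[[0,0,0.003,0,0,0,-1],[0,0,0.003,0,0,0,-1],[0,0,0.002,0,0,0,-1],[0,0,0,0,0,0,-1]])

```text
time_s: 5.3
ee_pos: [0.529, 0.2323, 0.0686]
eef_rot: [-3.141, -0.0, -0.0]
force: [-0.6, 0.3, -1.7]
grip_width: 0.0631
grip_force: 15.0
```

jog_arm(motion=[[0,0,0.0015,0,0,0,-1],[0,0,0,0,0,0,-1]])

```text
time_s: 5.5
ee_pos: [0.5292, 0.2324, 0.0675]
eef_rot: [-3.141, -0.001, -0.0]
force: [-1.4, 0.6, 2.1]
grip_width: 0.0631
grip_force: 15.0
```

jog_arm(motion=[[0,0,0,0,0,0,0.57],[0,0,0,0,0,0,0.57],[0,0,0,0,0,0,0.57]])

```text
time_s: 5.8
ee_pos: [0.5289, 0.2322, 0.0669]
eef_rot: [3.142, 0.0, -0.0]
force: [-0.5, 0.3, 0.2]
grip_width: 0.0737
grip_force: 0.0
```

jog_arm(motion=[[0,0,-0.02,0,0,0,0.57],[0,0,-0.03,0,0,0,0.57],[0,0,-0.04,0,0,0,0.57],[0,0,-0.04,0,0,0,0.6],[0,0,0,0,0,0,0.6]])

```text
time_s: 6.3
ee_pos: [0.5307, 0.2329, 0.2026]
eef_rot: [-3.139, -0.008, -0.0]
force: [-0.5, -0.9, -0.1]
grip_width: 0.0752
grip_force: 0.0
```

jog_arm(motion=[[0,0.04,0,0,0,0,0.6],[-0.003,0.045,0,0,0,0,0.6],[-0.003,0.045,0,0,0,0,0.6],[-0.003,0.045,0,0,0,0,0.6],[-0.003,0.045,0,0,0,0,0.6]])

```text
time_s: 6.8
ee_pos: [0.5163, 0.0106, 0.1965]
eef_rot: [-3.142, 0.0, 0.0]
force: [0.7, -0.4, 0.7]
grip_width: 0.0752
grip_force: 0.0
```

jog_arm(motion=[[-0.003,0.045,0,0,0,0,0.6],[-0.003,0.045,0,0,0,0,0.6],[-0.003,0.045,0,0,0,0,0.6],[-0.003,0.045,0,0,0,0,0.6],[-0.003,0.045,0,0,0,0,0.6]])

```text
time_s: 7.3
ee_pos: [0.5012, -0.2145, 0.1965]
eef_rot: [-3.141, 0.0, -0.0]
force: [0.9, -0.9, 0.0]
grip_width: 0.0751
grip_force: 0.0
```

jog_arm(motion=[[-0.003,0.045,0,0,0,0,0.6],[-0.003,0.045,0,0,0,0,0.6],[0,0,0,0,0,0,0.6],[0,0,0,0,0,0,0.6]])

```text
time_s: 7.7
ee_pos: [0.4954, -0.3032, 0.196]
eef_rot: [-3.141, 0.001, -0.002]
force: [-0.1, 0.8, 0.8]
grip_width: 0.0753
grip_force: 0.0
```

Run:
```python
from station import ctrl
import cv2,numpy as np
t=ctrl.camera("top");s=ctrl.camera("side")
a=cv2.resize(t[185:285,150:290],(448,320),interpolation=2);b=cv2.resize(s[230:330,240:340],(320,320),interpolation=2)
cv2.imwrite("pics/p2.png",np.hstack([a,b])[:,:,::-1])
cv2.imwrite("pics/t2.png",t[:,:,::-1])
print({k:ctrl.get_obs()[k] for k in("ee_pos","eef_rot","force")})
```

```text
{'ee_pos': array([ 0.49588577, -0.3018236 ,  0.19661873]), 'eef_rot': array([-3.14113800e+00,  3.81562108e-04,  5.36023525e-04]), 'force': array([-0.13740143,  0.00289734, -0.35961031])}
```

View pics/p2.png

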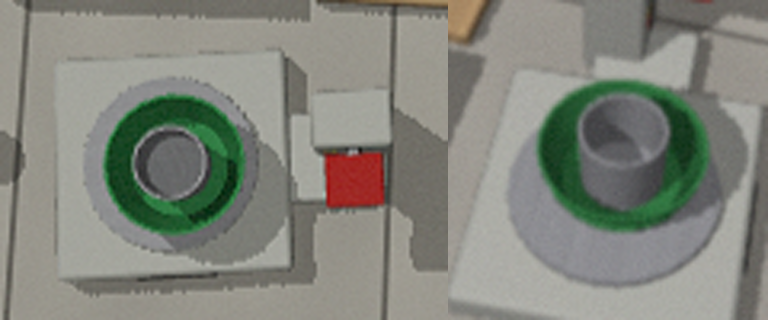

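The cup stands upright in the bowl (rim at (172,162) in the top crop, with the bowl around it on the pan). Now the tumbler.

jog_arm(motion=[[0,0.02,0,0,0,0,0.6],[0,0,0.03,0,0,0,0.6],[0,0,0.045,0,0,0,0.6],[0,0,0.035,0,0,0,0.6],[0,0,0.01,0,0,0,0.6]])

```text
time_s: 8.3
ee_pos: [0.4948, -0.3205, 0.0736]
eef_rot: [-3.138, 0.004, 0.001]
force: [0.4, 0.2, 0.4]
grip_width: 0.0749
grip_force: 0.0
```

jog_arm(motion=[[0,0,0,0,0,0,0.6],[0,0,0,0,0,0,-1],[0,0,0,0,0,0,-1],[0,0,0,0,0,0,-1],[0,0,0,0,0,0,-1]])

```text
time_s: 8.8
ee_pos: [0.4961, -0.3229, 0.0778]
eef_rot: [3.141, -0.001, -0.0]
force: [0.5, -0.8, 0.4]
grip_width: 0.047
grip_force: 0.0
```

jog_arm(motion=[[0,0,0,0,0,0,-1],[0,0,0,0,0,0,-1],[0,0,0,0,0,0,-1]])

```text
time_s: 9.1
ee_pos: [0.496, -0.323, 0.0773]
eef_rot: [3.141, -0.001, -0.0]
force: [0.3, -0.7, 2.9]
grip_width: 0.0391
grip_force: 15.0
```

jog_arm(motion=[[0,0,-0.02,0,0,0,-1],[0,0,-0.04,0,0,0,-1],[0,0,-0.045,0,0,0,-1],[0,0,-0.04,0,0,0,-1],[0,0,0,0,0,0,-1]])

```text
time_s: 9.6
ee_pos: [0.4971, -0.3237, 0.2276]
eef_rot: [3.137, -0.007, -0.0]
force: [0.9, 0.5, -1.2]
grip_width: 0.0393
grip_force: 15.0
```

jog_arm(motion=[[0.002,-0.0275,0,0,0,0,-1],[0.003,-0.044,0,0,0,0,-1],[0.003,-0.044,0,0,0,0,-1],[0.003,-0.044,0,0,0,0,-1],[0.003,-0.044,0,0,0,0,-1]])

```text
time_s: 10.1
ee_pos: [0.5093, -0.1174, 0.2209]
eef_rot: [-3.141, 0.001, -0.0]
force: [0.2, -0.1, -0.6]
grip_width: 0.0385
grip_force: 15.0
```

jog_arm(motion=[[0.003,-0.044,0,0,0,0,-1],[0.003,-0.044,0,0,0,0,-1],[0.003,-0.044,0,0,0,0,-1],[0.003,-0.044,0,0,0,0,-1],[0.003,-0.044,0,0,0,0,-1]])

```text
time_s: 10.6
ee_pos: [0.5243, 0.1026, 0.2209]
eef_rot: [3.141, 0.001, -0.0]
force: [0.6, -0.0, -0.7]
grip_width: 0.0388
grip_force: 15.0
```

jog_arm(motion=[[0.003,-0.044,0,0,0,0,-1],[0.001,-0.044,0,0,0,0,-1],[0,-0.044,0,0,0,0,-1],[0,0,0,0,0,0,-1],[0,0,0,0,0,0,-1]])

```text
time_s: 11.1
ee_pos: [0.5284, 0.2332, 0.2207]
eef_rot: [3.141, 0.002, 0.001]
force: [0.7, -0.3, -0.2]
grip_width: 0.0387
grip_force: 15.0
```

Run:
```python
from station import ctrl
import cv2,numpy as np
from h import *
T=ctrl.camera_model("top");t=cv2.imread("pics/t2.png")
print("cup now",cast(T,(203.4,235.3),.095))
s=ctrl.camera("side")
cv2.imwrite("pics/p3.png",cv2.resize(s[170:310,230:370],(560,560),interpolation=2)[:,:,::-1])
print({k:ctrl.get_obs()[k] for k in("ee_pos","eef_rot","force","grip_width")})
```

```text
cup now [0.52882323 0.22995348 0.095     ]
{'ee_pos': array([0.52863205, 0.23233364, 0.22099452]), 'eef_rot': array([3.14090717e+00, 1.39507637e-03, 4.66330440e-05]), 'force': array([ 0.46295272, -0.83420488, -1.69868642]), 'grip_width': 0.039140757073129966}
```

View pics/p3.png

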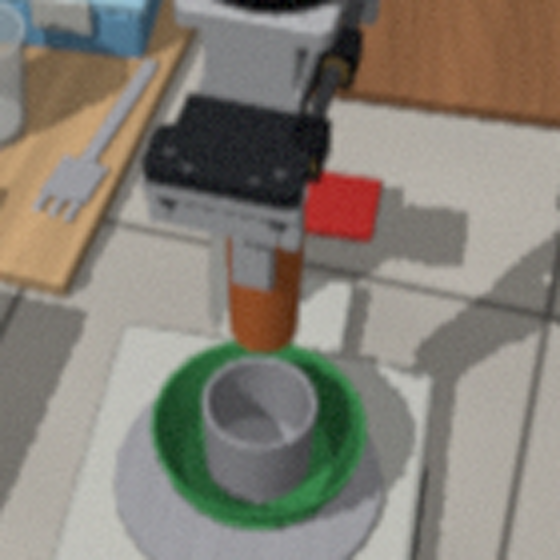

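The tumbler is upright above the cup: its base is at (263,350) and the cup rim at (260,400) in the crop, aligned. Lowering.

jog_arm(motion=[[0,0.001,0.04,0,0,0,-1],[0,0,0.04,0,0,0,-1],[0,0,0.02,0,0,0,-1],[0,0,0.01,0,0,0,-1],[0,0,0,0,0,0,-1]])

```text
time_s: 11.65
ee_pos: [0.5288, 0.2307, 0.1112]
eef_rot: [3.141, 0.002, -0.001]
force: [0.1, 0.5, -0.2]
grip_width: 0.0386
grip_force: 15.0
```

jog_arm(motion=[[0,0,0.003,0,0,0,-1],[0,0,0.003,0,0,0,-1],[0,0,0.002,0,0,0,-1],[0,0,0,0,0,0,-1]])

```text
time_s: 12.05
ee_pos: [0.5289, 0.2318, 0.1041]
eef_rot: [-3.141, -0.0, -0.0]
force: [-0.4, -0.1, -1.0]
grip_width: 0.0388
grip_force: 15.0
```

jog_arm(motion=[[0,0,0.0015,0,0,0,-1],[0,0,0,0,0,0,-1]])

```text
time_s: 12.25
ee_pos: [0.5289, 0.2318, 0.1024]
eef_rot: [-3.142, -0.0, -0.0]
force: [-0.9, -1.1, -0.2]
grip_width: 0.0388
grip_force: 15.0
```

jog_arm(motion=[[0,0,0,0,0,0,0.3],[0,0,0,0,0,0,0.3],[0,0,0,0,0,0,0.3]])

```text
time_s: 12.55
ee_pos: [0.529, 0.2318, 0.1026]
eef_rot: [-3.141, -0.0, -0.0]
force: [0.5, 0.7, 0.6]
grip_width: 0.0591
grip_force: 0.0
```

jog_arm(motion=[[0,0,-0.02,0,0,0,0.3],[0,0,-0.03,0,0,0,0.3],[0,0,-0.04,0,0,0,0.3],[0,0,-0.01,0,0,0,0.3],[0,0,0,0,0,0,0.3]])

```text
time_s: 13.05
ee_pos: [0.5294, 0.2319, 0.2039]
eef_rot: [-3.141, -0.003, -0.0]
force: [0.1, -0.1, -0.8]
grip_width: 0.0613
grip_force: 0.0
```

jog_arm(motion=[[-0.004,0.035,0,0,0,0,-1],[-0.005,0.04,0,0,0,0,-1],[-0.005,0.04,0,0,0,0,-1],[-0.005,0.041,0,0,0,0,-1],[0,0,0,0,0,0,-1]])

```text
time_s: 13.55
ee_pos: [0.5089, 0.0722, 0.2009]
eef_rot: [3.141, 0.002, -0.004]
force: [0.0, 0.1, 0.7]
grip_width: 0.0246
grip_force: 0.0
```

jog_arm(motion=[[0,0,0,0,0,0,-1],[0,0,0,0,0,0,-1],[0,0,0,0,0,0,-1]])

```text
time_s: 13.85
ee_pos: [0.5098, 0.0767, 0.2019]
eef_rot: [-3.142, 0.001, 0.001]
force: [0.3, -0.9, -0.3]
grip_width: 0.0014
grip_force: 0.0
```

Run:
```python
from station import ctrl
import cv2,numpy as np
t=ctrl.camera("top");s=ctrl.camera("side")
a=cv2.resize(t[170:295,150:300],(400,333),interpolation=2);b=cv2.resize(s[190:330,230:350],(400,467),interpolation=2)
cv2.imwrite("pics/p4.png",np.hstack([cv2.copyMakeBorder(a,0,134,0,0,0),b])[:,:,::-1])
print({k:ctrl.get_obs()[k] for k in("ee_pos","eef_rot","force","grip_width")})
```

```text
{'ee_pos': array([0.50982551, 0.07656598, 0.20212425]), 'eef_rot': array([3.14158450e+00, 4.86715808e-04, 1.08647461e-03]), 'force': array([-0.37418174, -0.31303465, -0.50195613]), 'grip_width': 0.0006887301434090557}
```

View pics/p4.png

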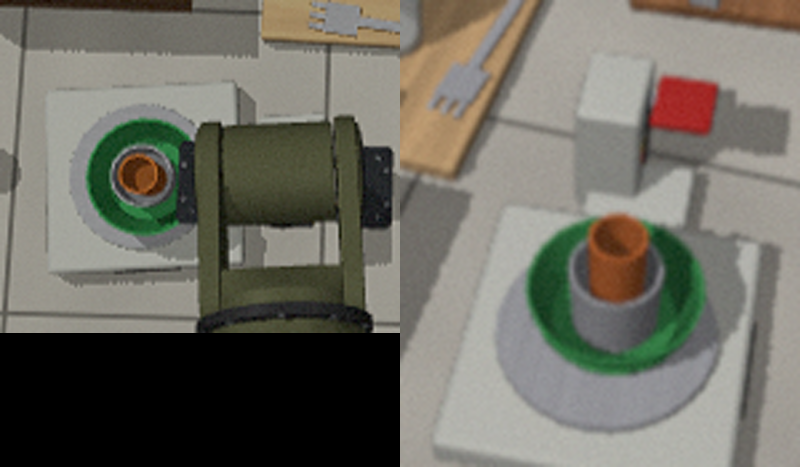

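The tumbler stands upright in the cup, in the bowl on the pan (top crop (138,175), side crop (617,260)). The lever is free and the shut fingers are above it. Pressing.

jog_arm(motion=[[0,0,0.04,0,0,0,-1],[0,0,0.04,0,0,0,-1],[0,0,0.015,0,0,0,-1],[0,0,0,0,0,0,-1],[0,0,0,0,0,0,-1]])

```text
time_s: 14.45
ee_pos: [0.5103, 0.0761, 0.1081]
eef_rot: [-3.142, -0.001, 0.0]
force: [1.1, -0.5, 1.1]
grip_width: 0.0006
grip_force: 0.0
```

jog_arm(motion=[[0,0,0.01,0,0,0,-1],[0,0,0.008,0,0,0,-1],[0,0,0.008,0,0,0,-1],[0,0,0,0,0,0,-1],[0,0,0,0,0,0,-1]])

```text
time_s: 14.95
ee_pos: [0.5106, 0.0759, 0.0821]
eef_rot: [-3.141, -0.002, -0.0]
force: [2.0, 1.6, 5.0]
grip_width: 0.0007
grip_force: 2.6
```

Contact, with about 5 N of spring force. Continuing to the bottom.

jog_arm(motion=[[0,0,0.008,0,0,0,-1],[0,0,0.007,0,0,0,-1],[0,0,0.004,0,0,0,-1],[0,0,0,0,0,0,-1],[0,0,0,0,0,0,-1]])

```text
time_s: 15.45
ee_pos: [0.5103, 0.0758, 0.0629]
eef_rot: [-3.141, -0.001, -0.0]
force: [2.2, -0.2, 4.0]
grip_width: 0.0006
grip_force: 1.7
```

jog_arm(motion=[[0,0,0.002,0,0,0,-1],[0,0,0,0,0,0,-1],[0,0,0,0,0,0,-1]])

```text
time_s: 15.75
ee_pos: [0.5103, 0.0758, 0.0611]
eef_rot: [-3.141, -0.001, -0.0]
force: [0.5, 1.1, 7.0]
grip_width: 0.0005
grip_force: 3.5
```

jog_arm(motion=[[0,0,0.002,0,0,0,-1],[0,0,0,0,0,0,-1],[0,0,0,0,0,0,-1]])

```text
time_s: 16.05
ee_pos: [0.5103, 0.0758, 0.0591]
eef_rot: [-3.141, -0.001, -0.0]
force: [0.8, 0.1, 6.9]
grip_width: 0.0003
grip_force: 3.7
```

jog_arm(motion=[[0,0,0.001,0,0,0,-1],[0,0,0,0,0,0,-1],[0,0,0,0,0,0,-1]])

```text
time_s: 16.35
ee_pos: [0.5103, 0.0758, 0.0582]
eef_rot: [-3.141, -0.001, -0.0]
force: [1.3, 1.2, 7.5]
grip_width: 0.0003
grip_force: 3.8
```

jog_arm(motion=[[0,0,0.001,0,0,0,-1],[0,0,0,0,0,0,-1],[0,0,0,0,0,0,-1]])

```text
time_s: 16.65
ee_pos: [0.5103, 0.0758, 0.0578]
eef_rot: [-3.141, -0.001, -0.0]
force: [-2.4, 0.5, 15.6]
grip_width: 0.0002
grip_force: 7.9
```

Run:
```python
from station import ctrl
import cv2,numpy as np
t=ctrl.camera("top");s=ctrl.camera("side")
a=cv2.resize(t[170:295,150:300],(400,333),interpolation=2);b=cv2.resize(s[190:330,230:350],(400,467),interpolation=2)
cv2.imwrite("pics/p5.png",np.hstack([cv2.copyMakeBorder(a,0,134,0,0,0),b])[:,:,::-1])
print({k:ctrl.get_obs()[k] for k in("ee_pos","force","grip_width","time_s")})
```

```text
{'ee_pos': array([0.51034272, 0.07581495, 0.057739  ]), 'force': array([-3.00280774, -0.33621486, 15.99793185]), 'grip_width': 0.0004917361590780035, 'time_s': 16.75}
```

View pics/p5.png

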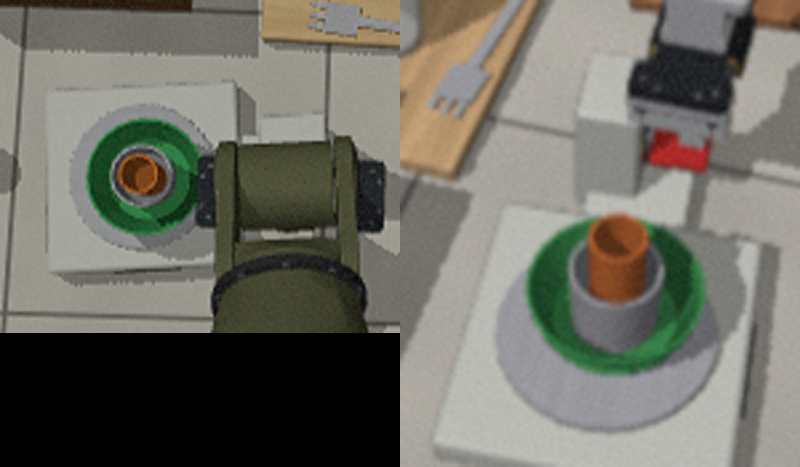

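The force jumped to 16 N at 42 mm, so the lever is on its end stop, past the third click. The paddle is held down at (680,150) in the side crop and the stack is undisturbed. Handing in.

```bash
python3 -c "
from station import ctrl
print(ctrl.hand_in())"
```

```text
the job is handed in; nothing more can be done
None
```

The job is handed in: the steel cup is upright in the bowl on the scale, the orange tumbler is upright in the cup, and the arm is holding the lever down at its end stop, past the third click.

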